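# Lay out two tool sets for the pasta class

### The arm

A 6-joint arm with a two-finger parallel gripper is mounted at the origin on the work surface. World frame = base frame: x ahead of the robot, y to its left, z up, the work surface at z = 0. Lengths are in m, angles in rad, forces in N, time in s.
With the tool pointing down it reaches from about 0.375 to 0.9 m from the base axis. Payload 3.1 kg.
Tool frame: the origin (TCP) lies between the finger pads; the fingertips stand robot.finger_overhang ahead of it and the grasp point (between the pads) lies 3 mm ahead of it (robot.finger_overhang is the distance from the TCP to the fingertips, in m); z points along the fingers, y is the line along which they close (so a half turn about z gives the same grasp; the last joint's range is limited). The gripper opens to 87 mm and grips with 3 to 60 N. Pads are 19 mm wide; open, the fingers measure 117 mm over their backs; the gripper's body (75 mm by 190 mm) begins 51 mm behind the grasp point.
Start: joints at [-1.508, 0.527, 1.433, -0, 1.181, -0.178], TCP at [0.15, -0.607, 0.211] pointing down, gripper open.
Joint ranges: [-3.08, 3.08], [-0.75, 2.2], [0.22, 2.44], [-1.43, 4.57], [0, 2.65], [-2.85, 2.85]. Speed limits (rad/s): [2.79, 2.79, 3.14, 3.14, 3.14, 3.14].

### API

Orientations are given as a unit quaternion [x, y, z, w].
In Python, from rig import get_obs, vision, hand_in, nets, robot gives the robot as it stands.
- The arm moves only by the tool apply_moves, never from a script. Its argument "series" is a list of rows, each an object with "offset": the shift along the world's x, y, z in cm, a list of three; "rot": the turn, a rotation vector about the world's x, y, z in degrees, a list of three. A call has 1 to 20 rows; each row is the pose to reach, as a shift and turn from the pose commanded when the call began; what a row does not reach only later rows make up. A row lasts 1/10 s, in which the tool goes at most 50 mm and 8.59 degrees, less where a joint would pass 70% of its speed; a pose out of reach is approached as far as the arm can. A call with a gripper value outside its range is refused whole. "hand" is the opening, from 0 (shut) to 1 (fully open), set as the call begins (left out, the last holds). The fingers move at their own pace and stop on an object; "newtons" is the grip in N (left out, the last holds). Time passes only in rows, so rows that repeat a pose let the fingers close. It gives the time, the measured TCP pose, the force, the opening and the grip force at its end, in the units of the state.
- get_obs(): the state, without advancing time (a new reading comes with each control period).
- vision.camera(name): name is "scene" or "top"; returns the picture (384x512x3 uint8, red, green, blue); there is no depth.
- vision.calibration(name): a dict with "K" (3x3 intrinsics, pixels), "R" (3x3) and "t" (3): a world point X has camera coordinates R X + t. Camera axes: x right, y down, z forward; pixel columns grow to the right and rows downward; lengths in m; the calibration is good to about 2 mm. A picture is of the moment at which its call begins. calibration takes no time and is no camera call.
- hand_in(): hands the job in; it is judged then, once.
Trained networks look in the newest picture that a camera, given by its name, has taken for a name from the list of things; names that differ only in an ending like _2 or _b are one class to them, and where a whole thing is asked for, a point or a joint stands for the part that bears it (a point fixed in the world has none). Each returns a list of dicts, best first, with "conf" (0 to 1); they miss things now and then, are a little off and sometimes report something else, mostly with a low value. They report only what shows in the picture. A call takes as long as a camera call. They do not tell look-alikes from the thing itself.
- nets.search_frame(camera, query): "centre" ([x, y, z] in m, in world coordinates, good to about 4 mm: the middle of the surface that is visible of it).
- nets.spot_point(camera, query): "centre" ([x, y, z] in m, in world coordinates, good to about 4 mm: a listed point, or the origin of a listed thing).
The state is a dict: "time": time; "q": joint angles; "joint_velocities": joint speeds; "joint_torque": joint torques, N m; "position": TCP position; "tool_rot": TCP orientation; "ft_force": force on the tool from outside, world axes, zero at the start; "moment": the same for the moment, N m; "grip_width": finger opening in m; "grip_force": force on a finger pad.
Only numpy, scipy, OpenCV 4.12 (cv2) and the standard library are available. Lean on these libraries where they do the work, as an engineer would, in place of code of your own. Each camera call takes 0.05 s, during which the arm holds its last target. There are 200 camera calls.

### The job

Make up the two tool sets for today's pasta class from the stock on the board. The long tray gets the ravioli set: the square stamp, the pasta wheel and the flour shaker; the short tray gets the round stamp and the smaller cutter ring. Stand or lay each tool flat on the tray's floor, the way up it is now, nothing on the rim or on top of another, and leave the larger ring where it stands.

Things in the scene. Friction and masses are not known exactly. Their poses are not given: they have to be found in the camera images.
- tray_long: Long shallow stainless gastronorm tray, fixed on the worktop left or right of the board, turned at most 0.2 rad: 325 mm (its x) by 176 mm (its y) over the rim flange, rim 20 mm high, 3 mm walls. Flat floor inside 299 x 150 mm, 2 mm above the worktop. Origin: centre of its underside, at worktop height (z = 0).
- tray_short: Short, nearly square stainless tray of the same make, fixed on the worktop on the board's other side: 176 mm (its x) by 162 mm (its y) over the rim, rim 20 mm high. Flat floor inside 150 x 136 mm, 2 mm above the worktop. Origin: centre of its underside, at worktop height.
- square_stamp: Square ravioli stamp. On the 20 mm thick wooden board at the start. 85 mm tall, upright: aluminium foot 18 mm high, square, 53 mm over its zigzag edge, thin neck, turned wooden handle on top, round, 30 to 31 mm across from 45 to 80 mm above the underside (grip there). 0.12 kg. Origin: centre of the underside; z up, x and y square to the foot's sides.
- round_stamp: Round ravioli stamp. On the 20 mm thick wooden board at the start. 85 mm tall, upright: aluminium foot 18 mm high, round, 55 mm over its scalloped edge, thin neck, turned wooden handle on top, round, 30 to 31 mm across from 45 to 80 mm above the underside (grip there). 0.12 kg. Origin: centre of the underside; z up.
- small_ring: The smaller of two plain steel cutter rings (open tubes standing on end): 50 mm outside diameter, 40 mm high, wall 2.5 mm, a small bead round the upper edge. 0.05 kg; grip it across its outside. On the 20 mm thick wooden board at the start. Origin: centre of its lower edge, z up.
- large_ring: The larger cutter ring: 74 mm outside diameter, 40 mm high, same make, 0.08 kg. Stands among the stock on the board, not wanted today, stays there. Origin: centre of its lower edge, z up.
- flour_shaker: Empty flour shaker: closed round steel can, 56 mm diameter, 76 mm tall, straight-sided, with a low domed lid with small holes. 0.16 kg; grip it across its body. On the 20 mm thick wooden board at the start. Origin: centre of its underside, z up.
- pasta_wheel: Pasta wheel lying flat on the 20 mm board, crosswise, on the robot's side: 170 mm long; flat-sided wooden handle 24 mm wide, 20 mm thick, from x = -85 to +10 mm; thin fluted wheel, 38 mm across, lying level in a fork at x = +66 mm. 0.09 kg. Origin: mid-length, on the handle's underside; x from handle to wheel, z up. Balances near x = -20 mm: grip the handle there across its width.
Not all that is in view belongs to the job. What is shaped like the round_stamp but green is not meant.

How it is judged:
At the end, for the whole second after the job is handed in: Square stamp, pasta wheel and shaker inside the long tray, round stamp and small ring inside the short one: each released, at rest, underside on the tray floor (-3 to +4 mm), same way up as at the start (within 0.1 rad). Large ring within 20 mm of where it stood (x of square_stamp in the frame of tray_long between -0.13 and 0.13 m and y of square_stamp in the frame of tray_long between -0.055 and 0.055 m and z of square_stamp in the frame of tray_long between -0.001 and 0.006 m and angle between each of square_stamp, flour_shaker, pasta_wheel, round_stamp, small_ring's own z axis and vertical below 0.1 rad and linear speed of each of square_stamp, flour_shaker, pasta_wheel, round_stamp, small_ring below 0.02 m/s and angular speed of each of square_stamp, flour_shaker, pasta_wheel, round_stamp, small_ring below 0.3 rad/s and contact force between each of square_stamp, flour_shaker, pasta_wheel, round_stamp, small_ring and the fingers below 0.1 N and x of flour_shaker in the frame of tray_long between -0.13 and 0.13 m and y of flour_shaker in the frame of tray_long between -0.055 and 0.055 m and z of flour_shaker in the frame of tray_long between -0.001 and 0.006 m and x of pasta_wheel in the frame of tray_long between -0.13 and 0.13 m and y of pasta_wheel in the frame of tray_long between -0.07 and 0.07 m and z of pasta_wheel in the frame of tray_long between -0.001 and 0.006 m and x of round_stamp in the frame of tray_short between -0.055 and 0.055 m and y of round_stamp in the frame of tray_short between -0.05 and 0.05 m and z of round_stamp in the frame of tray_short between -0.001 and 0.006 m and x of small_ring in the frame of tray_short between -0.055 and 0.055 m and y of small_ring in the frame of tray_short between -0.05 and 0.05 m and z of small_ring in the frame of tray_short between -0.001 and 0.006 m and distance of large_ring from where it was at the start of the episode below 0.02 m); the robot touches nothing.
It fails at once if the large cutter ring is shifted by more than 20 mm or knocked over (distance of large_ring from where it was at the start of the episode above 0.02 m or angle between large_ring's own z axis and vertical above 0.3 rad).
It also fails if it takes over 128 s, if anything falls off the work surface, if the arm or the gripper's body presses on something with over 40 N, if the wrist force passes 120 N, or if a joint passes its speed limit or range.

## Working session

There is one attempt and no reset: what is moved stays moved. The work goes in short steps, Python scripts to look and compute and a tool call to move; the robot and the scene stay as the last step left them, time stands still between calls to the robot, and variables do not carry over. Pictures are saved under pics/ and viewed, at most 14 in all, crops included, and the job is handed in when it is done.

Besides the shell and the picture viewer there is one more tool, called after "Call:" as name(argument=value, ...) on one line, values as JSON. apply_moves: Moves the arm, as the interface text tells. Its arguments: {"type":"object","properties":{"series":{"type":"array"},"hand":{"type":"number"},"newtons":{"type":"number"}},"required":["series"]}

```bash
mkdir -p pics
cat > a.py <<'E'
from rig import get_obs, vision, nets, robot
import cv2, numpy as np
for c in ("top","scene"):
    im=vision.camera(c); cv2.imwrite(f"pics/{c}0.png",im[:,:,::-1])
    k=vision.calibration(c); print(c,np.round(k["K"],1).tolist(),np.round(k["R"],3).tolist(),np.round(k["t"],3).tolist())
    for n in "tray_long tray_short square_stamp round_stamp small_ring large_ring flour_shaker pasta_wheel".split():
        print(n,[(np.round(d["centre"],3).tolist(),round(d["conf"],2)) for d in nets.spot_point(c,n)])
o=get_obs();print(o["time"],o["position"],o["tool_rot"],o["grip_width"],robot.finger_overhang)
E
python3 a.py
```

```text
top [[410.5, 0.0, 256.6], [0.0, 410.5, 194.0], [0.0, 0.0, 1.0]] [[-0.008, -1.0, -0.006], [-0.982, 0.009, -0.188], [0.188, 0.004, -0.982]] [0.012, 0.639, 1.113]
tray_long []
tray_short [([0.508, 0.353, 0.001], 0.58), ([0.564, -0.073, 0.025], 0.18)]
square_stamp [([0.566, 0.087, 0.02], 0.86)]
round_stamp [([0.669, 0.0, 0.023], 0.86), ([0.696, 0.385, -0.002], 0.84), ([0.567, 0.086, 0.019], 0.7), ([0.77, -0.264, -0.004], 0.6), ([0.697, 0.257, 0.001], 0.6), ([0.562, -0.077, 0.022], 0.59), ([0.803, -0.012, -0.0], 0.52)]
small_ring [([0.67, 0.131, 0.019], 0.63)]
large_ring [([0.664, -0.122, 0.022], 0.68)]
flour_shaker []
pasta_wheel [([0.444, 0.059, 0.02], 0.55)]
scene [[415.0, 0.0, 254.1], [0.0, 415.0, 202.1], [0.0, 0.0, 1.0]] [[-0.725, 0.689, -0.004], [0.49, 0.512, -0.705], [-0.484, -0.513, -0.709]] [0.437, -0.285, 1.306]
tray_long [([0.522, -0.355, -0.002], 0.81)]
tray_short [([0.508, 0.356, -0.003], 0.65)]
square_stamp [([0.566, 0.089, 0.022], 0.61)]
round_stamp [([0.807, -0.012, 0.001], 0.95), ([0.773, -0.268, -0.005], 0.89), ([0.694, 0.255, 0.003], 0.8), ([0.695, 0.388, 0.001], 0.71), ([0.666, 0.001, 0.022], 0.67)]
small_ring [([0.672, 0.13, 0.019], 0.76)]
large_ring [([0.662, -0.122, 0.019], 0.97)]
flour_shaker []
pasta_wheel [([0.444, 0.058, 0.018], 0.73)]
0.9 [ 0.1496898  -0.60680013  0.21089227] [ 9.92699893e-01  1.20610619e-01 -1.30613079e-05  3.65924374e-05] 0.086664741694182 0.022
```

```bash
python3 -c "
import cv2
for c in ('top','scene'):
    cv2.imwrite(f'pics/{c}0b.png',cv2.resize(cv2.imread(f'pics/{c}0.png'),(800,600),interpolation=cv2.INTER_CUBIC))"
```

```text
(no output)
```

View pics/top0b.png

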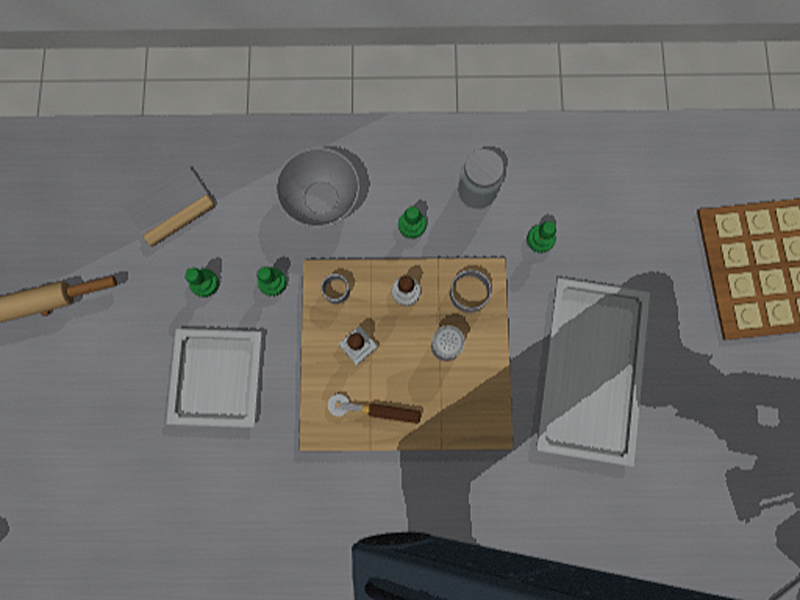

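View pics/scene0b.png

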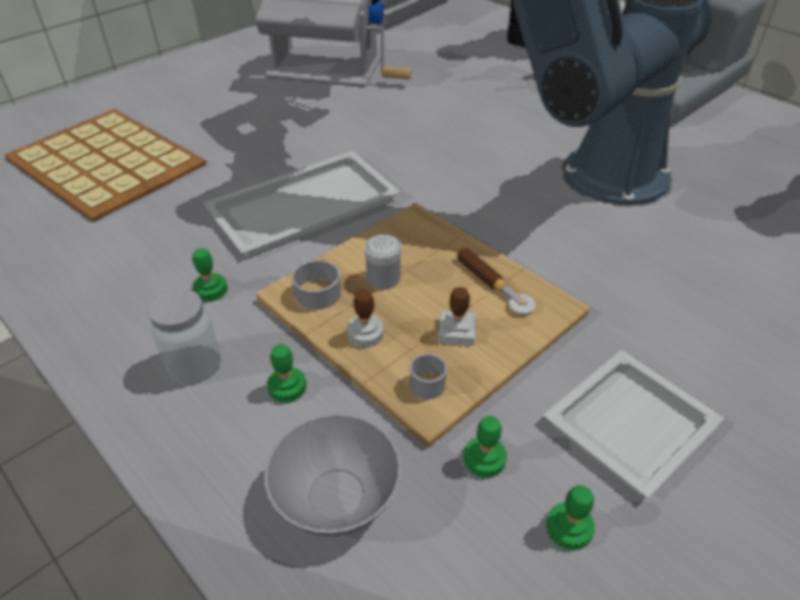

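The top view shows the board in the middle, the short tray left at about (215,377) and the long tray right at (593,370). The square stamp is at (357,344), round stamp (406,289), small ring (336,288), large ring (470,290), shaker (449,342), and the wheel runs from (339,404) to (420,414). The green stamps are off the board. The scene view agrees, so I'll triangulate.

```bash
cat > h.py <<'E'
from rig import vision
import numpy as np, cv2
def P(c):
    k=vision.calibration(c); return np.array(k["K"])@np.c_[np.array(k["R"]),np.array(k["t"])]
S=1.5625
PT,PS=P("top"),P("scene")
def tri(a,b):
    X=cv2.triangulatePoints(PT,PS,np.array(a,float)/S,np.array(b,float)/S)[:,0]; return (X[:3]/X[3])
def back(c,a,z):
    M=PT if c=="top" else PS
    H=np.c_[M[:,0],M[:,1],M[:,2]*z+M[:,3]]; x=np.linalg.solve(H,[a[0]/S,a[1]/S,1]); return x[:2]/x[2]
E
cat > b.py <<'E'
from h import *
pr={"sq":((356,341),(459,298)),"rd":((405,284),(364,300)),"sring":((336,287),(429,366)),"lring":((471,288),(317,275)),"lid":((448,339),(383,246)),
"wheel":((339,404),(522,304)),"hend":((420,413),(461,254)),
"L1":((557,277),(205,205)),"L2":((648,293),(245,250)),"L3":((635,465),(400,190)),"L4":((538,457),(353,155)),
}
# fix: long tray far-right etc. matched by world position
T={"long":[(557,277),(648,291),(635,465),(538,457)],"short":[(178,327),(265,327),(257,428),(167,425)]}
Sc={"long":[(205,205),(353,155),(400,190),(245,250)],"short":[(623,355),(722,420),(645,494),(543,420)]}
for k in list(pr)[:7]: print(k,tri(*pr[k]).round(3))
for n in T:
  for c,D in (("top",T),("scene",Sc)):
    q=np.array([back(c,p,.02) for p in D[n]]); r=cv2.minAreaRect(q.astype(np.float32))
    print(n,c,q.round(3).tolist(),"mean",q.mean(0).round(3),"rect",r)
# rim height by matching corners in space
  q=[back("top",p,.02) for p in T[n]]
  for p,x in zip(T[n],q):
    s=min(Sc[n],key=lambda s:np.linalg.norm(back("scene",s,.02)-x)); print(n,tri(p,s).round(3))
E
python3 b.py
```

```text
sq [0.565 0.087 0.088]
rd [ 0.667 -0.001  0.091]
sring [0.669 0.128 0.058]
lring [ 0.664 -0.12   0.06 ]
lid [ 0.566 -0.074  0.089]
wheel [0.457 0.123 0.029]
hend [ 0.438 -0.023  0.03 ]
long top [[0.695, -0.292], [0.666, -0.463], [0.345, -0.413], [0.361, -0.239]] mean [ 0.517 -0.352] rect ((0.5142209529876709, -0.3517109751701355), (0.17438596487045288, 0.33792099356651306), 81.06886291503906)
long scene [[0.664, -0.452], [0.353, -0.393], [0.37, -0.237], [0.685, -0.291]] mean [ 0.518 -0.343] rect ((0.5170008540153503, -0.34449517726898193), (0.1625240594148636, 0.3264596164226532), 80.27381896972656)
long [ 0.69  -0.288  0.026]
long [ 0.663 -0.462  0.016]
long [ 0.341 -0.414  0.007]
long [ 0.362 -0.242  0.013]
short top [[0.605, 0.427], [0.603, 0.263], [0.417, 0.272], [0.423, 0.437]] mean [0.512 0.35 ] rect ((0.513451337814331, 0.3499339818954468), (0.16549241542816162, 0.18794092535972595), 87.31169891357422)
short scene [[0.426, 0.288], [0.43, 0.442], [0.6, 0.43], [0.601, 0.279]] mean [0.514 0.36 ] rect ((0.5157676339149475, 0.36020419001579285), (0.15373970568180084, 0.1793975681066513), 86.90032196044922)
short [0.603 0.429 0.023]
short [0.601 0.271 0.013]
short [0.414 0.28  0.005]
short [0.423 0.441 0.012]
```

Call:
apply_moves(series=[{"offset": [4.2,6.9,0],"rot": [0,0,-5]},{"offset": [8.4,13.9,0],"rot": [0,0,-10]},{"offset": [41.6,69.4,0],"rot": [0,0,-13.9]},{"offset": [41.6,69.4,0],"rot": [0,0,-13.9]},{"offset": [41.6,69.4,0],"rot": [0,0,-13.9]},{"offset": [41.6,69.4,0],"rot": [0,0,-13.9]},{"offset": [41.6,69.4,0],"rot": [0,0,-13.9]},{"offset": [41.6,69.4,0],"rot": [0,0,-13.9]},{"offset": [41.6,69.4,0],"rot": [0,0,-13.9]},{"offset": [41.6,69.4,0],"rot": [0,0,-13.9]},{"offset": [41.6,69.4,0],"rot": [0,0,-13.9]},{"offset": [41.6,69.4,0],"rot": [0,0,-13.9]},{"offset": [41.6,69.4,0],"rot": [0,0,-13.9]},{"offset": [41.6,69.4,0],"rot": [0,0,-13.9]},{"offset": [41.6,69.4,0],"rot": [0,0,-13.9]},{"offset": [41.6,69.4,0],"rot": [0,0,-13.9]},{"offset": [41.6,69.4,0],"rot": [0,0,-13.9]},{"offset": [41.6,69.4,0],"rot": [0,0,-13.9]},{"offset": [41.6,69.4,0],"rot": [0,0,-13.9]}])

```text
time: 2.8
position: [0.5647, 0.0864, 0.2105]
tool_rot: [1.0, -0.0, -0.001, 0.0]
ft_force: [-0.8, -0.5, 0.2]
grip_width: 0.0868
grip_force: 0.0
```

```bash
cat > c.py <<'E'
from rig import vision,nets
import numpy as np,cv2
for c in ("top","scene"):
    im=vision.camera(c); cv2.imwrite(f"pics/{c}1.png",im[:,:,::-1])
    for n in "tray_long tray_short flour_shaker pasta_wheel".split():
        print(c,n,[(np.round(d["centre"],3).tolist(),round(d["conf"],2)) for f in (nets.spot_point,nets.search_frame) for d in f(c,n)])
im=cv2.imread("pics/top1.png"); cv2.imwrite("pics/top1c.png",cv2.resize(im[160:310,90:440],None,fx=2.28,fy=2.28,interpolation=cv2.INTER_CUBIC))
E
python3 c.py
```

```text
top tray_long [([0.509, -0.353, 0.002], 0.93)]
top tray_short [([0.511, 0.353, 0.001], 0.74), ([0.513, 0.367, 0.004], 0.72)]
top flour_shaker [([0.562, -0.075, 0.023], 0.7), ([0.558, -0.077, 0.095], 0.64)]
top pasta_wheel [([0.449, 0.06, 0.018], 0.61), ([0.439, 0.018, 0.038], 0.57)]
scene tray_long [([0.52, -0.352, 0.0], 0.94), ([0.526, -0.363, -0.001], 0.56)]
scene tray_short [([0.51, 0.353, -0.003], 0.67), ([0.664, -0.118, 0.045], 0.7)]
scene flour_shaker [([0.566, -0.08, 0.016], 0.71), ([0.577, -0.063, 0.072], 0.58)]
scene pasta_wheel [([0.447, 0.058, 0.022], 0.85), ([0.448, 0.062, 0.034], 0.87)]
```

View pics/top1c.png

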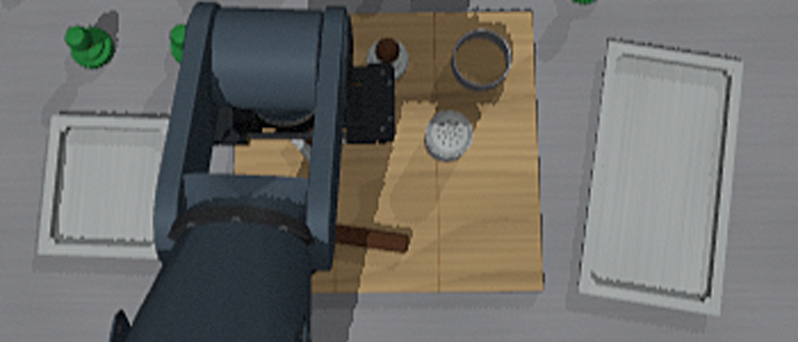

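Call:
apply_moves(series=[{"offset": [0.1,0,-4]},{"offset": [0.1,0,-8]},{"offset": [0.1,0,-10.5]},{"offset": [0.1,0,-12.3]},{"offset": [0.1,0,-12.3]},{"offset": [0.1,0,-12.3]}])

```text
schema error: expected keys offset, rot
```

The crop shows the long tray unshadowed, with its rim corners at (608,40), (742,60), (718,315) and (580,292). That matches a centre of about (0.518, -0.351) and a yaw of about -0.155. The shaker is at (448,135).

Call:
apply_moves(series=[{"offset": [0.1,0,-4],"rot": [0,0,0]},{"offset": [0.1,0,-8],"rot": [0,0,0]},{"offset": [0.1,0,-10.5],"rot": [0,0,0]},{"offset": [0.1,0,-12.3],"rot": [0,0,0]},{"offset": [0.1,0,-12.3],"rot": [0,0,0]},{"offset": [0.1,0,-12.3],"rot": [0,0,0]}])

```text
time: 4.3
position: [0.5669, 0.0872, 0.088]
tool_rot: [1.0, -0.0, -0.0, -0.0]
ft_force: [0.4, -0.5, 0.2]
grip_width: 0.0867
grip_force: 0.0
```

Call:
apply_moves(series=[{"offset": [0,0,0],"rot": [0,0,0]},{"offset": [0,0,0],"rot": [0,0,0]},{"offset": [0,0,0],"rot": [0,0,0]},{"offset": [0,0,0],"rot": [0,0,0]},{"offset": [0,0,0],"rot": [0,0,0]},{"offset": [0,0,0],"rot": [0,0,0]},{"offset": [0,0,0],"rot": [0,0,0]},{"offset": [0,0,0],"rot": [0,0,0]},{"offset": [0,0,0],"rot": [0,0,0]},{"offset": [0,0,0],"rot": [0,0,0]}], hand=0, newtons=25)

```text
time: 5.3
position: [0.5667, 0.0873, 0.0878]
tool_rot: [1.0, -0.0, -0.0, -0.0]
ft_force: [-0.2, 0.2, 0.4]
grip_width: 0.0283
grip_force: 25.0
```

Call:
apply_moves(series=[{"offset": [0,0,3],"rot": [0,0,0]},{"offset": [0,0,7],"rot": [0,0,0]},{"offset": [0,0,11],"rot": [0,0,0]},{"offset": [0.2,-2,12],"rot": [0,0,0]},{"offset": [0.7,-6,12],"rot": [0,0,0]},{"offset": [1.2,-10,12],"rot": [0,0,0]},{"offset": [1.7,-14,12],"rot": [0,0,0]},{"offset": [2.2,-18,12],"rot": [0,0,0]},{"offset": [2.7,-22,12],"rot": [0,0,0]},{"offset": [3.2,-26,12],"rot": [0,0,0]},{"offset": [3.7,-30,12],"rot": [0,0,0]},{"offset": [4.2,-34,12],"rot": [0,0,0]},{"offset": [4.7,-38,12],"rot": [0,0,0]},{"offset": [5.1,-41,12],"rot": [0,0,0]},{"offset": [5.4,-43.3,12],"rot": [0,0,0]},{"offset": [5.4,-43.3,9],"rot": [0,0,0]},{"offset": [5.4,-43.3,6],"rot": [0,0,0]},{"offset": [5.4,-43.3,3],"rot": [0,0,0]},{"offset": [5.4,-43.3,1],"rot": [0,0,0]},{"offset": [5.4,-43.3,1],"rot": [0,0,0]}])

```text
time: 7.3
position: [0.6177, -0.3437, 0.0931]
tool_rot: [1.0, -0.0, -0.004, -0.003]
ft_force: [-0.5, 0.5, -1.5]
grip_width: 0.028
grip_force: 25.0
```

Call:
apply_moves(series=[{"offset": [0,0,-1],"rot": [0,0,0]},{"offset": [0,0,-1.8],"rot": [0,0,0]},{"offset": [0,0,-2.4],"rot": [0,0,0]},{"offset": [0,0,-2.7],"rot": [0,0,0]},{"offset": [0,0,-2.7],"rot": [0,0,0]},{"offset": [0,0,-2.7],"rot": [0,0,0]}])

```text
time: 7.9
position: [0.6209, -0.346, 0.0713]
tool_rot: [1.0, -0.0, 0.0, 0.0]
ft_force: [0.8, 0.0, -1.8]
grip_width: 0.0279
grip_force: 25.0
```

Call:
apply_moves(series=[{"offset": [0,0,-0.1],"rot": [0,0,0]},{"offset": [0,0,-0.1],"rot": [0,0,0]}])

```text
time: 8.1
position: [0.6208, -0.3459, 0.0701]
tool_rot: [1.0, -0.0, 0.0, 0.0]
ft_force: [0.4, -0.1, -0.7]
grip_width: 0.0282
grip_force: 25.0
```

Call:
apply_moves(series=[{"offset": [0,0,0],"rot": [0,0,0]},{"offset": [0,0,0],"rot": [0,0,0]},{"offset": [0,0,0],"rot": [0,0,0]},{"offset": [0,0,0],"rot": [0,0,0]},{"offset": [0,0,0],"rot": [0,0,0]},{"offset": [0,0,0],"rot": [0,0,0]},{"offset": [0,0,4],"rot": [0,0,0]},{"offset": [0,0,8],"rot": [0,0,0]},{"offset": [0,0,10],"rot": [0,0,0]},{"offset": [0,0,10],"rot": [0,0,0]}], hand=0.8)

```text
time: 9.1
position: [0.623, -0.3475, 0.1746]
tool_rot: [1.0, -0.0, 0.004, 0.003]
ft_force: [-0.1, -0.1, -0.3]
grip_width: 0.0694
grip_force: 0.0
```

Call:
apply_moves(series=[{"offset": [-1.7,3.9,2],"rot": [0,0,8]},{"offset": [-3.4,7.7,2],"rot": [0,0,16]},{"offset": [-5.1,11.6,2],"rot": [0,0,24]},{"offset": [-6.8,15.4,2],"rot": [0,0,32]},{"offset": [-8.9,19.3,2],"rot": [0,0,40]},{"offset": [-10.6,23.2,2],"rot": [0,0,48]},{"offset": [-12.4,27,2],"rot": [0,0,56]},{"offset": [-14.2,30.9,2],"rot": [0,0,64]},{"offset": [-16,34.8,2],"rot": [0,0,72]},{"offset": [-17.7,38.6,2],"rot": [0,0,80]},{"offset": [-17.7,38.6,0],"rot": [0,0,82.6]},{"offset": [-17.7,38.6,-4],"rot": [0,0,82.6]},{"offset": [-17.7,38.6,-8],"rot": [0,0,82.6]},{"offset": [-17.7,38.6,-9.5],"rot": [0,0,82.6]},{"offset": [-17.7,38.6,-9.5],"rot": [0,0,82.6]},{"offset": [-17.7,38.6,-9.5],"rot": [0,0,82.6]}], hand=0.6)

```text
time: 10.7
position: [0.4432, 0.0403, 0.0744]
tool_rot: [0.752, 0.66, -0.001, -0.001]
ft_force: [0.2, -0.1, 1.0]
grip_width: 0.0519
grip_force: 0.0
```

Run:
```python
from rig import vision,get_obs
import cv2
o=get_obs();print(o["time"],o["position"],o["tool_rot"])
for c,s in (("scene",(slice(80,330),slice(120,470))),):
    im=vision.camera(c)[:,:,::-1]; cv2.imwrite("pics/s2.png",cv2.resize(im[s],None,fx=2.28,fy=2.28,interpolation=cv2.INTER_CUBIC))
```

```text
10.7 [0.44316989 0.04027086 0.07440411] [ 7.51568785e-01  6.59654137e-01 -5.55237089e-04 -6.88190449e-04]
```

View pics/s2.png

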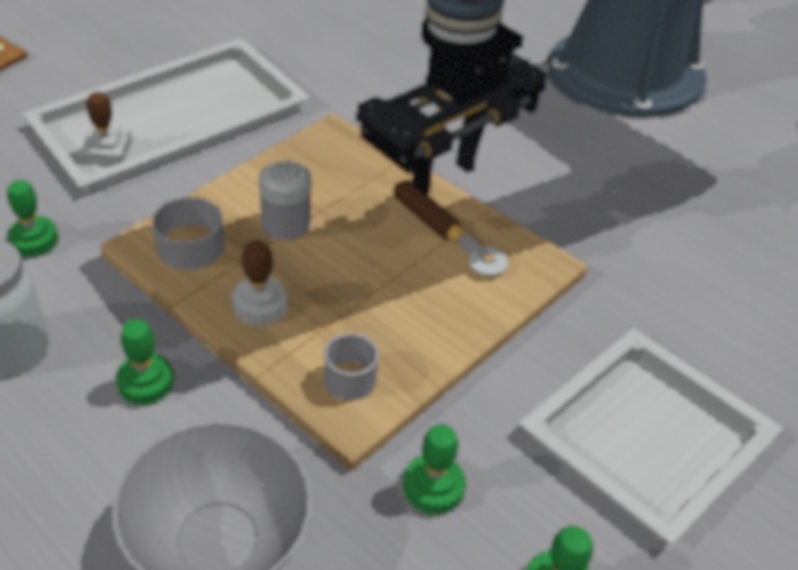

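The square stamp stands upright in the long tray at (105,130), and the gripper straddles the wheel's handle at (425,205). I'll go down and grip.

Call:
apply_moves(series=[{"offset": [0,0,-1.5],"rot": [0,0,0]},{"offset": [0,0,-2.5],"rot": [0,0,0]},{"offset": [0,0,-3.0],"rot": [0,0,0]},{"offset": [0,0,-3.0],"rot": [0,0,0]},{"offset": [0,0,-3.0],"rot": [0,0,0]}])

```text
time: 11.25
position: [0.4439, 0.0402, 0.0451]
tool_rot: [0.752, 0.66, 0.0, 0.0]
ft_force: [-0.8, -0.1, -1.3]
grip_width: 0.0525
grip_force: 0.0
```

Call:
apply_moves(series=[{"offset": [0,0,0],"rot": [0,0,0]},{"offset": [0,0,0],"rot": [0,0,0]},{"offset": [0,0,0],"rot": [0,0,0]},{"offset": [0,0,0],"rot": [0,0,0]},{"offset": [0,0,0],"rot": [0,0,0]},{"offset": [0,0,0],"rot": [0,0,0]},{"offset": [0,0,0],"rot": [0,0,0]},{"offset": [0,0,0],"rot": [0,0,0]}], hand=0, newtons=25)

```text
time: 12.05
position: [0.4437, 0.0402, 0.0448]
tool_rot: [0.752, 0.66, -0.0, -0.0]
ft_force: [0.3, -0.6, -0.4]
grip_width: 0.0019
grip_force: 0.0
```

The fingers shut to 2 mm, so the grasp missed the handle. I'll look before moving on.

```bash
cat > look.py <<'E'
import sys
from rig import vision,nets
import numpy as np,cv2
# args: outname cam x0 y0 w h names...
out,c,x,y,w,h=sys.argv[1],sys.argv[2],*map(int,sys.argv[3:7])
im=vision.camera(c)[:,:,::-1]; f=min(800/w,600/h)
cv2.imwrite(f"pics/{out}.png",cv2.resize(im[y:y+h,x:x+w],None,fx=f,fy=f,interpolation=cv2.INTER_CUBIC)); print("scale",f)
for n in sys.argv[7:]:
    print(n,[(np.round(d["centre"],3).tolist(),round(d["conf"],2)) for d in nets.spot_point(c,n)])
E
python3 look.py s3 scene 250 100 150 112 pasta_wheel
```

```text
scale 5.333333333333333
pasta_wheel [([0.444, 0.06, 0.019], 0.83)]
```

View pics/s3.png

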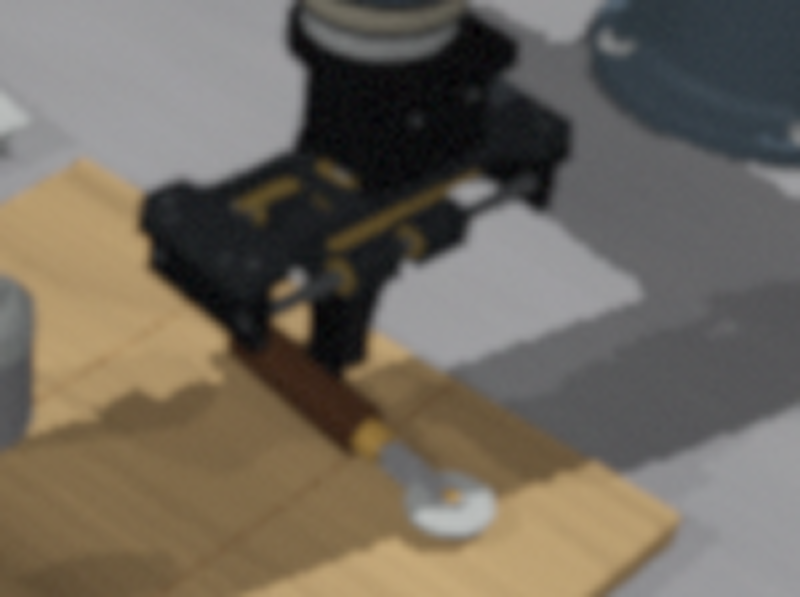

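Run:
```python
from h import *
for p in [(.4437,.0402,.0448),(.4437,.0402,.0228),(.4437,.0402,.04),(.4437,.0402,.02)]:
    x=PS@np.r_[p,1]; x=x[:2]/x[2]; print(p,((x-[250,100])*5.333).round())
def tz(px,z): 
    return back("scene",((px[0]/5.333+250)*S,(px[1]/5.333+100)*S),z).round(4)
# handle top edges & ends, wheel
for px in [(345,365),(262,345),(380,405),(350,445),(452,500),(340,365),(255,350)]: print(px,tz(px,.04),tz(px,.02))
```

```text
(0.4437, 0.0402, 0.0448) [326. 376.]
(0.4437, 0.0402, 0.0228) [322. 412.]
(0.4437, 0.0402, 0.04) [325. 384.]
(0.4437, 0.0402, 0.02) [321. 416.]
(345, 365) [0.4264 0.0375] [0.4071 0.0236]
(262, 345) [4.439e-01 3.000e-04] [ 0.4251 -0.0147]
(380, 405) [0.4365 0.0675] [0.4175 0.0545]
(350, 445) [0.4677 0.0758] [0.4495 0.063 ]
(452, 500) [0.4625 0.1309] [0.4443 0.1197]
(340, 365) [0.4282 0.0359] [0.4089 0.0219]
(255, 350) [0.4491 0.0005] [ 0.4305 -0.0145]
```

The wheel hasn't moved. The fingers shut above the handle, because their tips appear near TCP height in the picture. I'll open them and feel downwards.

Call:
apply_moves(series=[{"offset": [0,0,0],"rot": [0,0,0]},{"offset": [0,0,0],"rot": [0,0,0]},{"offset": [0,0,0],"rot": [0,0,0]},{"offset": [0,0,0],"rot": [0,0,0]},{"offset": [0,0,0],"rot": [0,0,0]},{"offset": [0,0,0],"rot": [0,0,0]},{"offset": [0,0,-0.2],"rot": [0,0,0]},{"offset": [0,0,-0.3],"rot": [0,0,0]},{"offset": [0,0,-0.4],"rot": [0,0,0]},{"offset": [0,0,-0.4],"rot": [0,0,0]}], hand=0.55)

```text
time: 13.15
position: [0.4436, 0.0402, 0.0407]
tool_rot: [0.752, 0.66, -0.0, -0.0]
ft_force: [0.8, 0.4, 1.1]
grip_width: 0.0478
grip_force: 0.0
```

```bash
python3 look.py s4 scene 265 120 100 75; python3 -c "
from h import *
for p in [(.4437,.0402,.04)]+[(.4437+s*.024,.0402-s*.003,z) for s in (-1,1) for z in (.019,.041)]:
    x=PS@np.r_[p,1]; x=x[:2]/x[2]; print(p,((x-[265,120])*8).round())"
```

```text
scale 8.0
(0.4437, 0.0402, 0.04) [368. 416.]
(0.41969999999999996, 0.0432, 0.019) [418. 436.]
(0.41969999999999996, 0.0432, 0.041) [425. 384.]
(0.4677, 0.0372, 0.019) [305. 497.]
(0.4677, 0.0372, 0.041) [310. 444.]
```

View pics/s4.png

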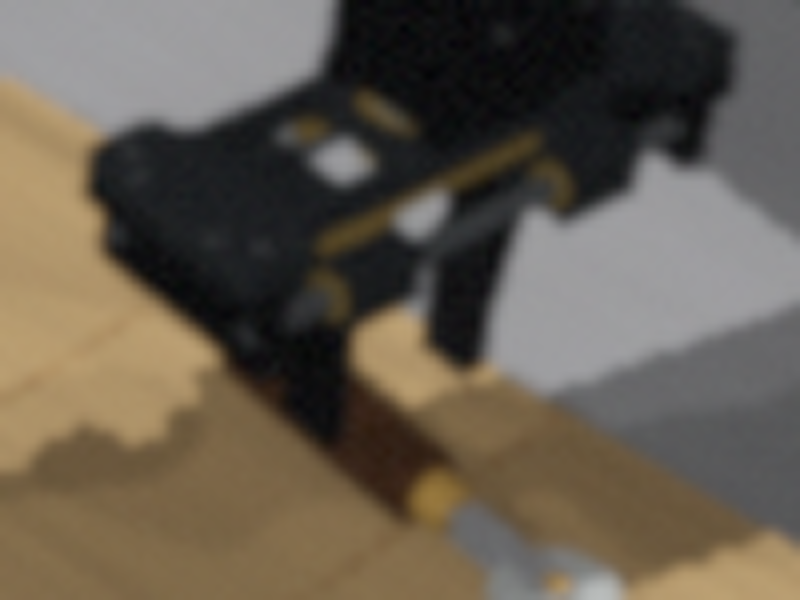

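In the picture the fingertips are at about (325,440) and (455,360), which puts them near z = 0.042, roughly TCP height rather than 22 mm below it. I'll keep feeling downwards.

Call:
apply_moves(series=[{"offset": [0,0,-0.2],"rot": [0,0,0]},{"offset": [0,0,-0.4],"rot": [0,0,0]},{"offset": [0,0,-0.4],"rot": [0,0,0]}])

```text
time: 13.5
position: [0.4435, 0.0402, 0.0366]
tool_rot: [0.752, 0.66, -0.0, -0.0]
ft_force: [0.2, -0.1, -0.6]
grip_width: 0.0479
grip_force: 0.0
```

Call:
apply_moves(series=[{"offset": [0,0,-0.2],"rot": [0,0,0]},{"offset": [0,0,-0.4],"rot": [0,0,0]},{"offset": [0,0,-0.6],"rot": [0,0,0]},{"offset": [0,0,-0.6],"rot": [0,0,0]}])

```text
time: 13.9
position: [0.4435, 0.0402, 0.0306]
tool_rot: [0.752, 0.66, -0.0, -0.0]
ft_force: [-0.5, 0.5, -0.2]
grip_width: 0.0479
grip_force: 0.0
```

Call:
apply_moves(series=[{"offset": [0,0,-0.2],"rot": [0,0,0]},{"offset": [0,0,-0.4],"rot": [0,0,0]},{"offset": [0,0,-0.4],"rot": [0,0,0]}])

```text
time: 14.2
position: [0.4435, 0.0402, 0.0266]
tool_rot: [0.752, 0.66, -0.0, -0.0]
ft_force: [0.2, -0.5, -0.3]
grip_width: 0.0478
grip_force: 0.0
```

Call:
apply_moves(series=[{"offset": [0,0,-0.1],"rot": [0,0,0]},{"offset": [0,0,-0.2],"rot": [0,0,0]},{"offset": [0,0,-0.3],"rot": [0,0,0]},{"offset": [0,0,-0.3],"rot": [0,0,0]}])

```text
time: 14.6
position: [0.4436, 0.0402, 0.0237]
tool_rot: [0.752, 0.66, -0.0, -0.0]
ft_force: [0.4, -0.2, -0.1]
grip_width: 0.048
grip_force: 0.0
```

Call:
apply_moves(series=[{"offset": [0,0,-0.1],"rot": [0,0,0]},{"offset": [0,0,-0.2],"rot": [0,0,0]},{"offset": [0,0,-0.2],"rot": [0,0,0]}])

```text
time: 14.9
position: [0.4436, 0.0402, 0.0217]
tool_rot: [0.752, 0.66, -0.0, -0.0]
ft_force: [0.3, 0.9, -0.2]
grip_width: 0.0478
grip_force: 0.0
```

Call:
apply_moves(series=[{"offset": [0,0,-0.1],"rot": [0,0,0]},{"offset": [0,0,-0.2],"rot": [0,0,0]},{"offset": [0,0,-0.2],"rot": [0,0,0]}])

```text
time: 15.2
position: [0.4436, 0.0402, 0.0197]
tool_rot: [0.752, 0.66, -0.0, -0.0]
ft_force: [-0.6, -0.1, 0.6]
grip_width: 0.0481
grip_force: 0.0
```

```bash
python3 look.py s5 scene 265 120 100 75
```

```text
scale 8.0
```

View pics/s5.png

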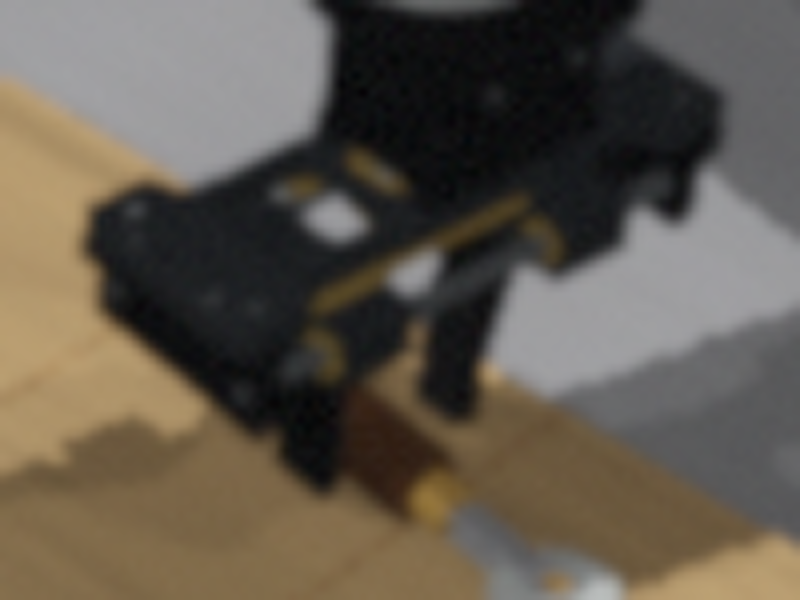

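The tips are now beside the handle at (318,490) and (448,415), just above the board. So the true tip height is roughly TCP + 3 mm, and I'll grip here.

Call:
apply_moves(series=[{"offset": [0,0,0],"rot": [0,0,0]},{"offset": [0,0,0],"rot": [0,0,0]},{"offset": [0,0,0],"rot": [0,0,0]},{"offset": [0,0,0],"rot": [0,0,0]},{"offset": [0,0,0],"rot": [0,0,0]},{"offset": [0,0,0],"rot": [0,0,0]},{"offset": [0,0,0],"rot": [0,0,0]}], hand=0, newtons=25)

```text
time: 15.95
position: [0.4438, 0.0402, 0.0199]
tool_rot: [0.752, 0.66, 0.0, 0.0]
ft_force: [0.2, 0.1, 1.1]
grip_width: 0.0235
grip_force: 24.9
```

Call:
apply_moves(series=[{"offset": [0,0,3],"rot": [0,0,0]},{"offset": [0,0,7],"rot": [0,0,0]},{"offset": [0,0,11],"rot": [0,0,0]},{"offset": [0,-2,12],"rot": [0,0,-7]},{"offset": [0.1,-4.5,12],"rot": [0,0,-14]},{"offset": [0.2,-7,12],"rot": [0,0,-21]},{"offset": [0.3,-9.5,12],"rot": [0,0,-28]},{"offset": [0.5,-12,12],"rot": [0,0,-35]},{"offset": [0.6,-14.5,12],"rot": [0,0,-42]},{"offset": [0.8,-17.5,12],"rot": [0,0,-49]},{"offset": [1.0,-20.5,12],"rot": [0,0,-56]},{"offset": [1.2,-23.5,12],"rot": [0,0,-63]},{"offset": [1.4,-26.5,12],"rot": [0,0,-70]},{"offset": [1.6,-29.5,12],"rot": [0,0,-77]},{"offset": [1.8,-32.5,12],"rot": [0,0,-84]},{"offset": [2.0,-35.1,12],"rot": [0,0,-91]},{"offset": [2.0,-35.1,9],"rot": [0,0,-92]},{"offset": [2.0,-35.1,6],"rot": [0,0,-92]},{"offset": [2.0,-35.1,4],"rot": [0,0,-92]},{"offset": [2.0,-35.1,4],"rot": [0,0,-92]}])

```text
time: 17.95
position: [0.4613, -0.3087, 0.0568]
tool_rot: [0.997, -0.083, -0.003, -0.003]
ft_force: [-0.6, 0.7, -0.8]
grip_width: 0.0237
grip_force: 24.9
```

```bash
python3 look.py s6 scene 110 70 180 135 tray_long pasta_wheel square_stamp
```

```text
scale 4.444444444444445
tray_long [([0.521, -0.352, -0.002], 0.78), ([0.673, 0.127, 0.02], 0.29)]
pasta_wheel [([0.476, -0.31, 0.056], 0.6)]
square_stamp [([0.618, -0.346, 0.004], 0.56)]
```

View pics/s6.png

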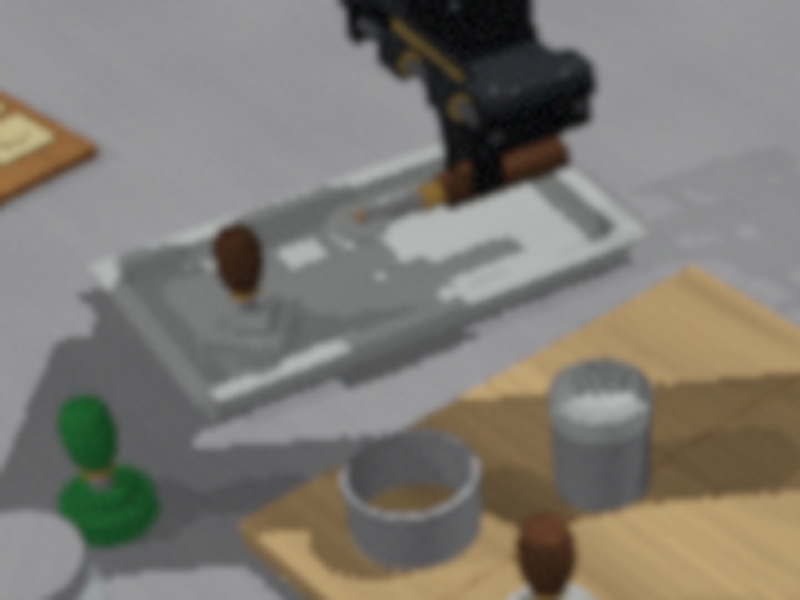

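The wheel hangs level over the tray's robot end at (450,185), clear of the rim, and the square stamp stands at (240,290). I'll lower it.

Call:
apply_moves(series=[{"offset": [0,0,-1.5],"rot": [0,0,0]},{"offset": [0,0,-3],"rot": [0,0,0]},{"offset": [0,0,-4.2],"rot": [0,0,0]},{"offset": [0,0,-5],"rot": [0,0,0]},{"offset": [0,0,-5.4],"rot": [0,0,0]},{"offset": [0,0,-5.7],"rot": [0,0,0]},{"offset": [0,0,-5.7],"rot": [0,0,0]}])

```text
time: 18.85
position: [0.4638, -0.3108, 0.0028]
tool_rot: [0.997, -0.082, 0.0, 0.0]
ft_force: [0.1, 0.1, -1.7]
grip_width: 0.0236
grip_force: 24.9
```

Call:
apply_moves(series=[{"offset": [0,0,0],"rot": [0,0,0]},{"offset": [0,0,0],"rot": [0,0,0]},{"offset": [0,0,0],"rot": [0,0,0]},{"offset": [0,0,0],"rot": [0,0,0]},{"offset": [0,0,0],"rot": [0,0,0]},{"offset": [0,0,4],"rot": [0,0,0]},{"offset": [0,0,8],"rot": [0,0,0]},{"offset": [0,0,12],"rot": [0,0,0]},{"offset": [0,0,14],"rot": [0,0,0]},{"offset": [0,0,14],"rot": [0,0,0]}], hand=0.4)

```text
time: 19.85
position: [0.4655, -0.3125, 0.1463]
tool_rot: [0.997, -0.082, 0.003, 0.003]
ft_force: [-0.6, -0.2, -1.0]
grip_width: 0.0345
grip_force: 0.0
```

Call:
apply_moves(series=[{"offset": [1.6,3.9,3],"rot": [0,0,5]},{"offset": [3.2,7.8,3],"rot": [0,0,9.4]},{"offset": [4.8,11.7,3],"rot": [0,0,9.4]},{"offset": [6.4,15.6,3],"rot": [0,0,9.4]},{"offset": [8.2,19.5,3],"rot": [0,0,9.4]},{"offset": [10.1,23.5,3],"rot": [0,0,9.4]},{"offset": [10.1,23.5,2],"rot": [0,0,9.4]},{"offset": [10.1,23.5,0],"rot": [0,0,9.4]},{"offset": [10.1,23.5,-3],"rot": [0,0,9.4]},{"offset": [10.1,23.5,-6],"rot": [0,0,9.4]},{"offset": [10.1,23.5,-8],"rot": [0,0,9.4]},{"offset": [10.1,23.5,-9],"rot": [0,0,9.4]},{"offset": [10.1,23.5,-9],"rot": [0,0,9.4]}], hand=1)

```text
time: 21.15
position: [0.5628, -0.0758, 0.0506]
tool_rot: [1.0, -0.001, -0.002, -0.001]
ft_force: [0.5, 0.4, 0.1]
grip_width: 0.0869
grip_force: 0.0
```

Call:
apply_moves(series=[{"offset": [0,0,0],"rot": [0,0,0]},{"offset": [0,0,0],"rot": [0,0,0]},{"offset": [0,0,0],"rot": [0,0,0]},{"offset": [0,0,0],"rot": [0,0,0]},{"offset": [0,0,0],"rot": [0,0,0]},{"offset": [0,0,0],"rot": [0,0,0]}], hand=0, newtons=25)

```text
time: 21.75
position: [0.5651, -0.0761, 0.0535]
tool_rot: [1.0, -0.0, 0.001, 0.0]
ft_force: [-0.6, -0.2, 3.5]
grip_width: 0.0555
grip_force: 25.0
```

Call:
apply_moves(series=[{"offset": [0,0,3],"rot": [0,0,0]},{"offset": [0,0,7],"rot": [0,0,0]},{"offset": [0,0,11],"rot": [0,0,0]},{"offset": [-0.1,-2,12],"rot": [0,0,0]},{"offset": [-0.3,-6,12],"rot": [0,0,0]},{"offset": [-0.5,-10,12],"rot": [0,0,0]},{"offset": [-0.8,-14,12],"rot": [0,0,0]},{"offset": [-1.0,-18,12],"rot": [0,0,0]},{"offset": [-1.2,-22,12],"rot": [0,0,0]},{"offset": [-1.5,-26,12],"rot": [0,0,0]},{"offset": [-1.7,-29.5,12],"rot": [0,0,0]},{"offset": [-1.8,-31.9,12],"rot": [0,0,0]},{"offset": [-1.8,-31.9,11],"rot": [0,0,0]},{"offset": [-1.8,-31.9,7],"rot": [0,0,0]},{"offset": [-1.8,-31.9,3.5],"rot": [0,0,0]},{"offset": [-1.8,-31.9,1.5],"rot": [0,0,0]},{"offset": [-1.8,-31.9,0],"rot": [0,0,0]},{"offset": [-1.8,-31.9,-1],"rot": [0,0,0]},{"offset": [-1.8,-31.9,-1.5],"rot": [0,0,0]},{"offset": [-1.8,-31.9,-1.6],"rot": [0,0,0]}])

```text
time: 23.75
position: [0.5469, -0.3947, 0.0369]
tool_rot: [1.0, -0.0, 0.0, 0.0]
ft_force: [0.3, 0.3, -2.4]
grip_width: 0.0556
grip_force: 25.0
```

Call:
apply_moves(series=[{"offset": [0,0,0],"rot": [0,0,0]},{"offset": [0,0,-0.1],"rot": [0,0,0]},{"offset": [0,0,-0.1],"rot": [0,0,0]}])

```text
time: 24.05
position: [0.5471, -0.3951, 0.0367]
tool_rot: [1.0, -0.0, 0.001, 0.0]
ft_force: [0.2, 0.2, -2.4]
grip_width: 0.0556
grip_force: 25.0
```

Call:
apply_moves(series=[{"offset": [0,0,-0.1],"rot": [0,0,0]},{"offset": [0,0,-0.1],"rot": [0,0,0]}])

```text
time: 24.25
position: [0.547, -0.3951, 0.0356]
tool_rot: [1.0, -0.0, 0.0, 0.0]
ft_force: [0.1, 1.3, 0.6]
grip_width: 0.0557
grip_force: 25.0
```

Call:
apply_moves(series=[{"offset": [0,0,0],"rot": [0,0,0]},{"offset": [0,0,0],"rot": [0,0,0]},{"offset": [0,0,0],"rot": [0,0,0]},{"offset": [0,0,0],"rot": [0,0,0]},{"offset": [0,0,0],"rot": [0,0,0]},{"offset": [0,0,4],"rot": [0,0,0]},{"offset": [0,0,8],"rot": [0,0,0]},{"offset": [0,0,12],"rot": [0,0,0]},{"offset": [0,0,16],"rot": [0,0,0]},{"offset": [0,0,16],"rot": [0,0,0]}], hand=0.8)

```text
time: 25.25
position: [0.55, -0.3979, 0.2023]
tool_rot: [1.0, -0.0, 0.005, 0.005]
ft_force: [-0.4, -0.9, 0.4]
grip_width: 0.0694
grip_force: 0.0
```

Call:
apply_moves(series=[{"offset": [1.1,4.7,0],"rot": [0,0,0]},{"offset": [2.2,9.4,0],"rot": [0,0,0]},{"offset": [3.3,14.1,0],"rot": [0,0,0]},{"offset": [4.4,18.8,0],"rot": [0,0,0]},{"offset": [5.5,23.5,0],"rot": [0,0,0]},{"offset": [6.6,28.2,0],"rot": [0,0,0]},{"offset": [7.7,32.9,0],"rot": [0,0,0]},{"offset": [8.8,37.6,0],"rot": [0,0,0]},{"offset": [9.9,42.3,0],"rot": [0,0,0]},{"offset": [11,47,0],"rot": [0,0,0]},{"offset": [12.3,51.5,0],"rot": [0,0,0]},{"offset": [12.3,52.5,0],"rot": [0,0,0]},{"offset": [12.3,52.5,0],"rot": [0,0,0]},{"offset": [12.3,52.5,-4],"rot": [0,0,0]},{"offset": [12.3,52.5,-8],"rot": [0,0,0]},{"offset": [12.3,52.5,-11],"rot": [0,0,0]},{"offset": [12.3,52.5,-11],"rot": [0,0,0]}], hand=1)

```text
time: 26.95
position: [0.6649, 0.1276, 0.0794]
tool_rot: [1.0, -0.002, -0.006, 0.001]
ft_force: [-1.4, 1.3, 0.0]
grip_width: 0.0874
grip_force: 0.0
```

```bash
python3 look.py s7 scene 110 70 300 225 square_stamp flour_shaker pasta_wheel tray_short
```

```text
scale 2.6666666666666665
square_stamp [([0.619, -0.346, 0.003], 0.75)]
flour_shaker [([0.545, -0.4, 0.002], 0.69)]
pasta_wheel [([0.48, -0.314, 0.004], 0.65)]
tray_short [([0.509, 0.351, -0.002], 0.85), ([0.624, -0.347, 0.004], 0.3)]
```

View pics/s7.png

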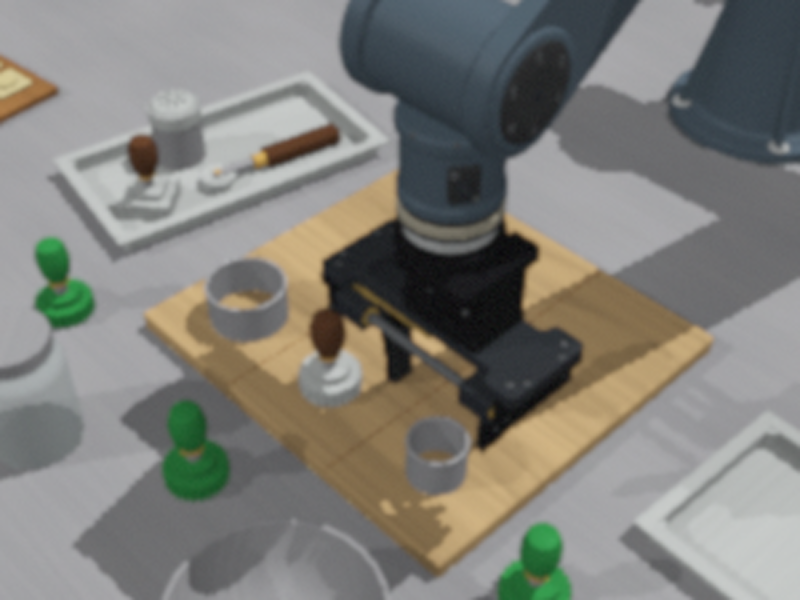

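The long tray holds its three tools properly. The gripper straddles the small ring at (437,455) and clears the round stamp. I'll go down.

Call:
apply_moves(series=[{"offset": [0,0,0],"rot": [0,0,0]},{"offset": [0,0,0],"rot": [0,0,0]},{"offset": [0,0,-2],"rot": [0,0,0]},{"offset": [0,0,-4],"rot": [0,0,0]},{"offset": [0,0,-5],"rot": [0,0,0]},{"offset": [0,0,-5],"rot": [0,0,0]},{"offset": [0,0,-5],"rot": [0,0,0]}])

```text
time: 27.9
position: [0.6701, 0.1303, 0.0353]
tool_rot: [1.0, -0.0, 0.0, -0.0]
ft_force: [-0.3, 0.3, -0.6]
grip_width: 0.0871
grip_force: 0.0
```

Call:
apply_moves(series=[{"offset": [0,0,0],"rot": [0,0,0]},{"offset": [0,0,0],"rot": [0,0,0]},{"offset": [0,0,0],"rot": [0,0,0]},{"offset": [0,0,0],"rot": [0,0,0]},{"offset": [0,0,0],"rot": [0,0,0]},{"offset": [0,0,0],"rot": [0,0,0]},{"offset": [0,0,0],"rot": [0,0,0]}], hand=0, newtons=15)

```text
time: 28.6
position: [0.6697, 0.1302, 0.035]
tool_rot: [1.0, -0.0, 0.0, 0.0]
ft_force: [-0.1, 0.6, 1.2]
grip_width: 0.0502
grip_force: 15.0
```

Call:
apply_moves(series=[{"offset": [0,0,3],"rot": [0,0,0]},{"offset": [0,0,7],"rot": [0,0,0]},{"offset": [-1.5,1.7,9],"rot": [0,0,0]},{"offset": [-4,4.5,9],"rot": [0,0,0]},{"offset": [-6.7,7.6,9],"rot": [0,0,0]},{"offset": [-9.4,10.7,9],"rot": [0,0,0]},{"offset": [-12.1,13.7,9],"rot": [0,0,0]},{"offset": [-14.8,16.8,9],"rot": [0,0,0]},{"offset": [-17.3,19.6,9],"rot": [0,0,0]},{"offset": [-19.2,21.8,9],"rot": [0,0,0]},{"offset": [-19.2,21.8,9],"rot": [0,0,0]},{"offset": [-19.2,21.8,6],"rot": [0,0,0]},{"offset": [-19.2,21.8,3],"rot": [0,0,0]},{"offset": [-19.2,21.8,1],"rot": [0,0,0]},{"offset": [-19.2,21.8,-0.5],"rot": [0,0,0]},{"offset": [-19.2,21.8,-1.3],"rot": [0,0,0]},{"offset": [-19.2,21.8,-1.7],"rot": [0,0,0]},{"offset": [-19.2,21.8,-1.7],"rot": [0,0,0]},{"offset": [-19.2,21.8,-1.7],"rot": [0,0,0]}])

```text
time: 30.5
position: [0.4784, 0.3485, 0.0187]
tool_rot: [1.0, -0.0, 0.001, -0.0]
ft_force: [0.6, -0.0, -0.0]
grip_width: 0.05
grip_force: 15.0
```

Call:
apply_moves(series=[{"offset": [0,0,0],"rot": [0,0,0]},{"offset": [0,0,0],"rot": [0,0,0]},{"offset": [0,0,0],"rot": [0,0,0]},{"offset": [0,0,0],"rot": [0,0,0]},{"offset": [0,0,0],"rot": [0,0,0]},{"offset": [0,0,3],"rot": [0,0,0]},{"offset": [0,0,7],"rot": [0,0,0]},{"offset": [0,0,11],"rot": [0,0,0]},{"offset": [0,0,15],"rot": [0,0,0]},{"offset": [0,0,15],"rot": [0,0,0]}], hand=0.68)

```text
time: 31.5
position: [0.4815, 0.3502, 0.174]
tool_rot: [1.0, -0.0, 0.006, -0.003]
ft_force: [1.3, 0.7, 0.4]
grip_width: 0.0592
grip_force: 0.0
```

Call:
apply_moves(series=[{"offset": [2.1,-3.9,2],"rot": [0,0,0]},{"offset": [4.2,-7.8,2],"rot": [0,0,0]},{"offset": [6.3,-11.7,2],"rot": [0,0,0]},{"offset": [8.4,-15.6,2],"rot": [0,0,0]},{"offset": [10.5,-19.5,2],"rot": [0,0,0]},{"offset": [12.6,-23.4,2],"rot": [0,0,0]},{"offset": [14.7,-27.3,2],"rot": [0,0,0]},{"offset": [16.8,-31.2,2],"rot": [0,0,0]},{"offset": [18.9,-34.3,2],"rot": [0,0,0]},{"offset": [18.9,-34.8,2],"rot": [0,0,0]},{"offset": [18.9,-34.8,2],"rot": [0,0,0]},{"offset": [18.9,-34.8,2],"rot": [0,0,0]},{"offset": [18.9,-34.8,-1],"rot": [0,0,0]},{"offset": [18.9,-34.8,-4],"rot": [0,0,0]},{"offset": [18.9,-34.8,-7],"rot": [0,0,0]},{"offset": [18.9,-34.8,-9],"rot": [0,0,0]},{"offset": [18.9,-34.8,-10.3],"rot": [0,0,0]},{"offset": [18.9,-34.8,-10.3],"rot": [0,0,0]},{"offset": [18.9,-34.8,-10.3],"rot": [0,0,0]}], hand=0.85)

```text
time: 33.4
position: [0.667, 0.001, 0.0655]
tool_rot: [1.0, 0.0, 0.0, 0.0]
ft_force: [0.9, -0.3, -0.3]
grip_width: 0.074
grip_force: 0.0
```

Call:
apply_moves(series=[{"offset": [0,0,0],"rot": [0,0,0]},{"offset": [0,0,0],"rot": [0,0,0]},{"offset": [0,0,0],"rot": [0,0,0]},{"offset": [0,0,0],"rot": [0,0,0]},{"offset": [0,0,0],"rot": [0,0,0]},{"offset": [0,0,0],"rot": [0,0,0]},{"offset": [0,0,0],"rot": [0,0,0]},{"offset": [0,0,0],"rot": [0,0,0]}], hand=0, newtons=25)

```text
time: 34.2
position: [0.6667, 0.0001, 0.0648]
tool_rot: [1.0, -0.0, 0.0, 0.0]
ft_force: [0.4, -1.4, 0.7]
grip_width: 0.0294
grip_force: 24.7
```

Call:
apply_moves(series=[{"offset": [0,0,3],"rot": [0,0,0]},{"offset": [0,0,7],"rot": [0,0,0]},{"offset": [0,0,11],"rot": [0,0,0]},{"offset": [-0.7,2,11],"rot": [0,0,0]},{"offset": [-1.9,6,11],"rot": [0,0,0]},{"offset": [-3.2,10,11],"rot": [0,0,0]},{"offset": [-4.5,14,11],"rot": [0,0,0]},{"offset": [-5.8,18,11],"rot": [0,0,0]},{"offset": [-7.1,22,11],"rot": [0,0,0]},{"offset": [-8.4,26,11],"rot": [0,0,0]},{"offset": [-9.7,30,11],"rot": [0,0,0]},{"offset": [-11,34,11],"rot": [0,0,0]},{"offset": [-11.8,36.4,11],"rot": [0,0,0]},{"offset": [-11.8,36.4,11],"rot": [0,0,0]},{"offset": [-11.8,36.4,8],"rot": [0,0,0]},{"offset": [-11.8,36.4,5],"rot": [0,0,0]},{"offset": [-11.8,36.4,2],"rot": [0,0,0]},{"offset": [-11.8,36.4,0],"rot": [0,0,0]},{"offset": [-11.8,36.4,-1],"rot": [0,0,0]},{"offset": [-11.8,36.4,-1.4],"rot": [0,0,0]}])

```text
time: 36.2
position: [0.5478, 0.3633, 0.0492]
tool_rot: [1.0, -0.001, -0.001, 0.001]
ft_force: [-0.6, -0.1, -1.4]
grip_width: 0.0295
grip_force: 24.7
```

Call:
apply_moves(series=[{"offset": [0,0,-0.2],"rot": [0,0,0]},{"offset": [0,0,-0.4],"rot": [0,0,0]},{"offset": [0,0,-0.4],"rot": [0,0,0]}])

```text
time: 36.5
position: [0.5493, 0.3644, 0.0477]
tool_rot: [1.0, -0.0, 0.001, -0.0]
ft_force: [-0.1, -0.4, -1.1]
grip_width: 0.0294
grip_force: 24.7
```

Release, rise, and swing back to the middle so the trays are in view.

Call:
apply_moves(series=[{"offset": [0,0,0],"rot": [0,0,0]},{"offset": [0,0,0],"rot": [0,0,0]},{"offset": [0,0,0],"rot": [0,0,0]},{"offset": [0,0,0],"rot": [0,0,0]},{"offset": [0,0,0],"rot": [0,0,0]},{"offset": [0,0,4],"rot": [0,0,0]},{"offset": [0,0,8],"rot": [0,0,0]},{"offset": [0,0,12],"rot": [0,0,0]},{"offset": [0,0,16],"rot": [0,0,0]},{"offset": [0,-4,20],"rot": [0,0,0]},{"offset": [-1,-8,22],"rot": [0,0,0]},{"offset": [-2,-12,22],"rot": [0,0,0]},{"offset": [-3,-16,22],"rot": [0,0,0]},{"offset": [-4,-20,22],"rot": [0,0,0]},{"offset": [-5,-24,22],"rot": [0,0,0]},{"offset": [-6,-28,22],"rot": [0,0,0]},{"offset": [-7,-32,22],"rot": [0,0,0]},{"offset": [-7,-34,22],"rot": [0,0,0]},{"offset": [-7,-34,22],"rot": [0,0,0]}], hand=0.7)

```text
time: 38.4
position: [0.4787, 0.0219, 0.2671]
tool_rot: [1.0, -0.002, 0.0, 0.0]
ft_force: [-0.1, 0.4, 0.7]
grip_width: 0.0611
grip_force: 0.0
```

```bash
python3 look.py t8 top 90 120 350 220 large_ring small_ring round_stamp; python3 look.py s8 scene 100 60 400 300 large_ring small_ring round_stamp tray_short
```

```text
scale 2.2857142857142856
large_ring [([0.667, -0.125, 0.019], 0.68)]
small_ring [([0.48, 0.349, -0.003], 0.64), ([0.48, -0.312, 0.003], 0.19)]
round_stamp [([0.806, -0.012, -0.002], 0.69), ([0.774, -0.265, -0.003], 0.68), ([0.555, 0.364, 0.007], 0.67), ([0.692, 0.387, -0.001], 0.57), ([0.696, 0.251, 0.001], 0.49)]
scale 2.0
large_ring [([0.666, -0.123, 0.017], 0.86)]
small_ring [([0.484, 0.349, 0.001], 0.89)]
round_stamp [([0.694, 0.254, 0.001], 0.88), ([0.809, -0.012, 0.002], 0.8), ([0.55, 0.364, 0.001], 0.78), ([0.776, -0.269, -0.005], 0.72), ([0.694, 0.389, -0.001], 0.65)]
tray_short [([0.507, 0.355, -0.002], 0.68)]
```

View pics/s8.png

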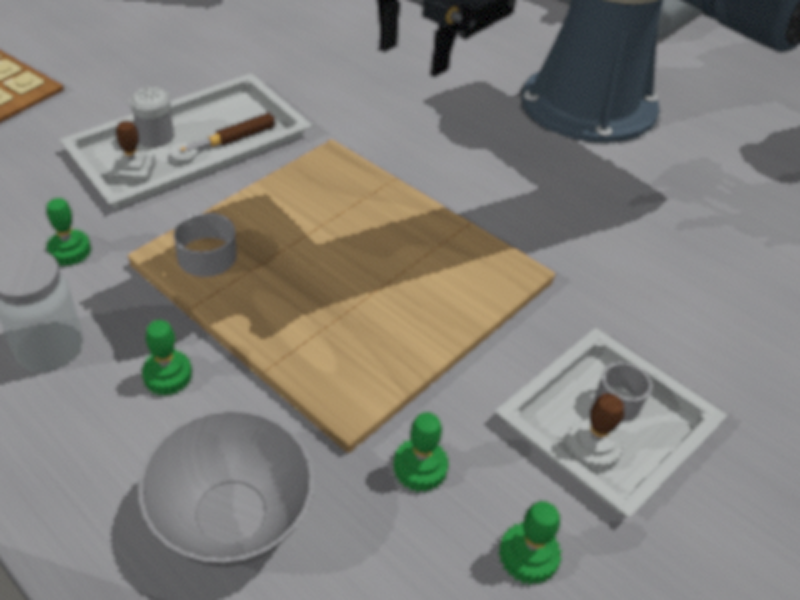

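View pics/t8.png

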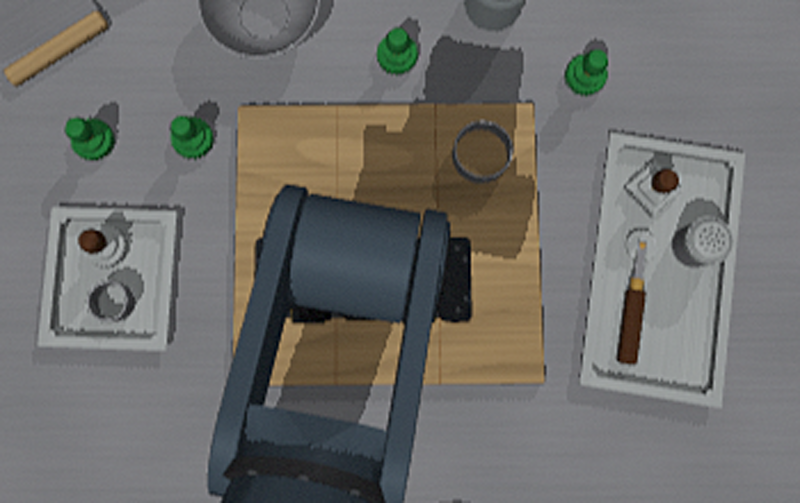

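Both views show everything standing in its tray: the square stamp, shaker and wheel in the long one, the round stamp and small ring in the short one. The large ring hasn't moved. I'll hand in.

```bash
python3 -c "
from rig import hand_in; print(hand_in())"
```

```text
the job is handed in; nothing more can be done
None
```

Both tool sets are in their trays, the large ring stands where it was, and the job was handed in at about 39 s; the hand-in gave no verdict, but the last pictures showed all five tools standing or lying flat inside their trays.

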